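Four clicks faster: shut the centrifuge and restart it

ROBOT

A 6-joint arm with a two-finger parallel gripper is mounted at the origin on a cart in front of the work surface, level with it; the furniture and walls round the work are solid. World frame = base frame: x ahead of the robot, y to its left, z up, the work surface at z = 0. Lengths are in mm, angles in rad, forces in N, time in s.
With the tool pointing down it reaches from about 300 to 775 mm from the base axis. Payload 14.6 kg.
Tool frame: the origin (TCP) lies at the very end of the fingers, on their centre line; the grasp point (between the pads) lies manip.grip_depth behind it (manip.grip_depth is the distance from the TCP to the grasp point, in mm); x points along the fingers, z is the direction in which the jaws open and shut, and the axes are right-handed (so a half turn about x gives the same grasp; the last joint's range is limited). The gripper opens to 94 mm and grips with 3 to 60 N. Pads are 16 mm wide; open, the fingers measure 119 mm over their backs; the gripper's body (75 mm by 177 mm) begins 78 mm behind the grasp point.
Start: joints at [-1.376, 0.3, 1.521, -0, 1.321, -0.067], TCP at [142.344, -531.251, 205.446] pointing down, gripper open.
Joint ranges: [-3.03, 3.03], [-0.79, 2.21], [0.23, 2.52], [-1.04, 4.18], [0, 3.07], [-2.55, 2.55]. Speed limits (rad/s): [2.22, 2.22, 2.57, 3.14, 3.14, 3.14].

INTERFACE

Orientations are given as [roll, pitch, yaw] about the fixed x, y, z axes, in that order (R = Rz(yaw) Ry(pitch) Rx(roll)).
In Python, from cell import manip gives the robot as it stands.
- The arm moves only by the tool step_arm, never from a script. Its argument "commands" is one flat list of numbers, 7 for each row, row after row: the shift along the tool's x, y, z in m, then the turn, a rotation vector about the tool's x, y, z in degrees, then the finger opening in m, from 0 to 0.094. A call has 1 to 5 rows; each row shifts and turns the commanded pose from where the row before left it, along the tool's axes as they then stand; what a row does not reach is not made up. A row lasts 1/8 s, in which the tool goes at most 62.5 mm and 10.7 degrees, less where a joint would pass 70% of its speed; a pose out of reach is approached as far as the arm can. A call with a gripper value outside its range is refused whole. The fingers move at their own pace and stop on an object; "squeeze" is the grip in N (left out, the last holds). Time passes only in rows, so rows that do not move let the fingers close. It gives the time, the measured TCP pose, the force and the opening at its end, in the units of the state.
- manip.read_state(): the state, without advancing time (a new reading comes with each control period).
- manip.camera(name): name is "scene" or "side" or "wrist"; returns the picture (384x512x3 uint8, red, green, blue); there is no depth.
- manip.camera_model(name): a dict with "intrinsics" (3x3 intrinsics, pixels), "origin" and "orientation" of the camera in the world; the wrist camera has in their place "tool_from_camera" (4x4, takes a point from camera to tool coordinates, whose origin is the TCP and whose axes are the tool frame's). Camera axes: x right, y up, looking along -z (the intrinsics and any distortion apply to the point x, -y, -z); pixel columns grow to the right and rows downward; lengths in mm; the calibration is good to about 2 mm. A picture is of the moment at which its call begins: read the wrist's pose just before it. camera_model takes no time and is no camera call.
- manip.sign_off(): hands the job in, once; it reports no verdict.
Trained networks look in the newest picture that a camera, given by its name, has taken for a name from the list of things; names that differ only in an ending like _2 or _b are one class to them, and where a whole thing is asked for, a point or a joint stands for the part that bears it (a point fixed in the world has none). Each returns a list of dicts, best first, with "score" (0 to 1); they miss things now and then, are a little off and sometimes report something else, mostly with a low value. They report only what shows in the picture. A call takes as long as a camera call.
- manip.find_in(thing, camera): "centre" ([row, column] in pixels, amid what is visible of it).
- manip.outline_of(thing, camera): "pixels" (384x512 bool, what is visible of it) and "centre" ([row, column] in pixels, amid what is visible of it).
The state is a dict: "clock": time; "joints": joint angles; "qd": joint speeds; "effort": joint torques, N m; "eef_pos": TCP position; "eef_rot": TCP orientation; "wrist_force": force on the tool from outside, world axes, zero at the start; "moment": the same for the moment, N m; "finger_gap": finger opening in mm.
Only numpy, scipy, OpenCV 4.12 (cv2) and the standard library are available. Lean on these libraries where they do the work, as an engineer would, in place of code of your own. Each camera call takes 0.05 s, during which the arm holds its last target. There are 200 camera calls.

TASK

The last spin was too slow. With a fingertip, push the centrifuge's lid fully shut, push its speed dial clockwise exactly four clicks up from where it stands, and then press the start button all the way in and let it come back up. Fingertip pushes only: do not pinch the dial, press gently, and leave the glassware and other things around the machine where they stand.

Things in the scene. Friction and masses are not known exactly. Their poses are not given: they have to be found in the camera images.
- centrifuge: white bench centrifuge, 308 (x) x 196 (y) mm, fixed. Origin: on the table under it; x axis from the square control end (near the robot, x -150) to the round hinge end (x +158), y to its left, z up. Flat control deck 85 mm above the table, from x -150 to -28; behind it the round bowl wall (radius 88 about x 60, y 0; top 113 mm high) that the lid lies on when shut (lid top 130 high).
- lid (a joint): angle (rad) of the round lid, 178 mm dia., 16 thick: 0 = fully shut (hard stop), grows as its front edge rises. Hinged at the far end, axis along the centrifuge's y. It starts about half open and stays where it is left (stiff hinge: about 1 to 2 N at the tab push it down).
- lid_hinge (a point): middle of the lid's hinge axis, at the round far end of the centrifuge, 114 mm above the table
- lid_tab (a point): upper face of the lid's thumb tab (40 mm wide, 8 thick), 8 mm behind its front edge; 186 mm from the hinge axis. Push here, on the upper (outer) face, down along the arc about the hinge.
- speed_dial (a joint): angle of the speed dial (rad), grows clockwise seen from above; click stops every 0.5236 rad (30 degrees), 0 to 7 clicks, hard ends at both. It starts on stop 0, 1 or 2. The sprung click resists with about 3 to 5 N at the pointer until half-way to the next stop, then snaps forward into it and stays.
- dial_axis (a point): on the vertical axis of the dial, at its top face, 26 mm above the deck. Black pointer knob on the left of the deck: low round skirt (radius 33, 6 high) with one tapering pointer arm (5 to 26 mm above the deck; 24 wide at the axis, 11 at the tip, which is 45 mm from the axis), white line on top, no arm on the other side. Small black dots on the deck mark the eight stops.
- dial_pointer (a point): point inside the dial's pointer arm, 36 mm from the axis and 18 mm above the deck: the direction from dial_axis to here is where the dial points
- start_button (a joint): travel of the start button, m: 0 = up, 0.006 = fully in (5 N), springs back
- start_button_top (a point): centre of the top face of the round black start button (28 mm dia., its top 16 mm above the deck in a grey bezel) on the right of the deck
- vial_a: small sample vial, 24 mm dia., 62 high, loose, standing beside the centrifuge; origin at the centre of its underside. Leave it alone.
- vial_b: taller sample vial, brown fill, 24 mm dia., 70 high, loose, standing beside the centrifuge; origin at the centre of its underside. Leave it alone.
- seed_jar: seed jar with a screw lid, 54 mm dia., 70 high, loose, standing beside the centrifuge; origin at the centre of its underside. Leave it alone.
- beaker: small empty glass beaker, 55 mm dia., 69 high, loose, standing beside the centrifuge; origin at the centre of its underside. Leave it alone.
- slide_pack: small carton of slides, 30 x 78 x 28 mm, loose, standing beside the centrifuge; origin at the centre of its underside. Leave it alone.
- petri_small: smaller lidded petri dish, 64 mm dia., 14 high, loose, standing beside the centrifuge; origin at the centre of its underside. Leave it alone.
- petri_dish: lidded petri dish, 72 mm dia., 14 high, loose, standing beside the centrifuge; origin at the centre of its underside. Leave it alone.

How it is judged (in metres and radians):
On the way, in this order (a step that is already met when the one before it is completed fails the run):
1. the lid is fully shut and the speed dial rests four clicks clockwise from its start (value of joint lid below 0.03 rad and distance of dial_pointer from where it was at the start of the episode between 0.0599 and 0.0646 m), for 0.2 s.
2. after that the start button is pressed in (value of joint start_button above 0.0045 m).
At the end, for the whole second after the job is handed in: lid shut to within 0.03 rad, speed dial at rest four stops clockwise from its start (to within a quarter of a click), start button back up (within 1.5 mm), having been pressed in after both (all of step 1 and value of joint start_button below 0.0015 m and velocity of joint speed_dial between -0.1 and 0.1 rad/s); the robot touches nothing.
It fails at once if the start button is pressed in before the lid is shut and the dial is four clicks up (value of joint start_button above 0.0045 m and not (value of joint lid below 0.03 rad and distance of dial_pointer from where it was at the start of the episode between 0.0599 and 0.0646 m)).
It fails at once if the dial is pinched or forced (more than 25 N from the fingers) (contact force between speed_dial and the fingers above 25 N).
It fails at once if the lid is pinched or forced (more than 40 N from the fingers) (contact force between lid and the fingers above 40 N).
It fails at once if something standing round the centrifuge is lifted or moved more than 30 mm (distance of any of vial_a, vial_b, seed_jar, beaker, petri_dish, slide_pack, petri_small from where it was at the start of the episode above 0.03 m).
It also fails if it takes over 72 s, if anything falls off the work surface, if the arm or the gripper's body presses on something with over 40 N, if the wrist force passes 120 N, or if a joint passes its speed limit or range.

## Working session

There is one attempt and no reset: what is moved stays moved. The work goes in short steps, Python scripts to look and compute and a tool call to move; the robot and the scene stay as the last step left them, time stands still between calls to the robot, and variables do not carry over. Pictures are saved under pics/ and viewed, about 8 in all and at most 12, crops included, and the job is handed in when it is done.

Besides the shell and the picture viewer there is one more tool, called as name(argument=value, ...) on one line, values as JSON. step_arm: Moves the arm, as the interface text tells. Its arguments: {"type":"object","properties":{"commands":{"type":"array"},"squeeze":{"type":"number"}},"required":["commands"]}

```bash
mkdir -p pics; ls; python3 - <<'E'
from cell import manip
import cv2,numpy as np
s=manip.read_state();print(s)
for c in ["scene","side"]:
    im=manip.camera(c);cv2.imwrite(f"pics/{c}0.png",im[:,:,::-1])
    m=manip.camera_model(c);print(c,m)
    for t in ["dial_axis","dial_pointer","start_button_top","lid_tab","lid_hinge"]:
        print(t,[(np.round(d["centre"],1).tolist(),round(d["score"],2)) for d in manip.find_in(t,c)[:2]])
print(manip.camera_model("wrist"))
a=cv2.imread("pics/scene0.png");b=cv2.imread("pics/side0.png")
cv2.imwrite("pics/both.png",np.vstack([cv2.resize(a,None,fx=.78,fy=.78),cv2.resize(b,None,fx=.78,fy=.78)]))
E
```

```text
pics
{'clock': 0.0, 'joints': array([-1.37557553e+00,  3.00436048e-01,  1.52160741e+00, -2.73466583e-05,
        1.32072949e+00, -6.66088246e-02]), 'qd': array([ 0.00077371, -0.00084951,  0.00046555,  0.00105877, -0.00065393,
       -0.00127162]), 'effort': array([ 9.23306798e-04, -5.31810522e+01, -3.52738094e+01,  7.09072757e-02,
        2.43613205e-02, -9.02736565e-05]), 'eef_pos': array([ 142.29722893, -530.98140567,  204.89443324]), 'eef_rot': array([3.09742208, 1.56961574, 1.78846216]), 'wrist_force': array([-0.02633499, -0.20380835,  0.04122809]), 'moment': array([0.00603096, 0.01533173, 0.02853569]), 'finger_gap': 93.93986545967232}
scene {'intrinsics': array([[453.44544473,   0.        , 260.98329696],
       [  0.        , 453.44544473, 189.43038207],
       [  0.        ,   0.        ,   1.        ]]), 'origin': array([1098.35201767, -369.14702475,  774.30012049]), 'orientation': array([0.81324758, 0.00869585, 0.82651948])}
dial_axis [([213.6, 232.5], 0.83)]
dial_pointer [([174.3, 208.1], 0.44)]
start_button_top [([189.2, 180.5], 0.5)]
lid_tab [([197.8, 243.8], 0.82), ([211
[... 372 characters left out ...]
.9, 264.3], 0.88)]
dial_pointer [([203.4, 220.3], 0.89)]
start_button_top []
lid_tab [([213.4, 296.1], 0.72), ([228.5, 265.1], 0.65)]
lid_hinge [([230.0, 264.0], 0.89)]
{'intrinsics': array([[346.03883278,   0.        , 251.46092742],
       [  0.        , 346.03883278, 194.44343911],
       [  0.        ,   0.        ,   1.        ]]), 'tool_from_camera': array([[-4.25039050e-04,  2.75949303e-01, -9.61172098e-01,
        -1.77827053e+02],
       [-4.05017825e-04,  9.61172058e-01,  2.75949471e-01,
         8.12022332e+01],
       [ 9.99999828e-01,  5.06581133e-04, -2.96771272e-04,
        -8.85517823e-01],
       [ 0.00000000e+00,  0.00000000e+00,  0.00000000e+00,
         1.00000000e+00]])}
```

View pics/both.png

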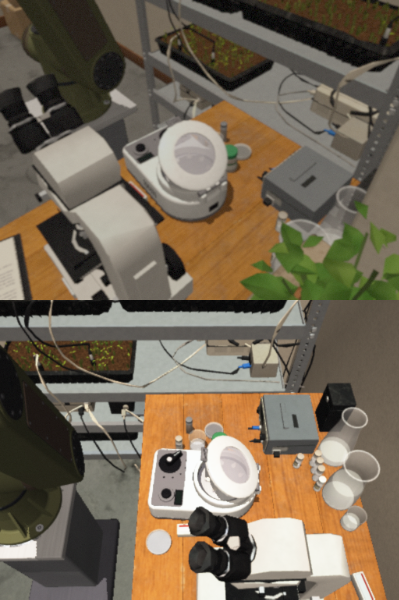

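```bash
python3 - <<'E'
import cv2,numpy as np
a=cv2.imread("pics/side0.png")[170:340,170:350];b=cv2.imread("pics/scene0.png")[110:290,140:310]
cv2.imwrite("pics/crop1.png",np.hstack([cv2.resize(a,(400,378),interpolation=2),cv2.resize(b,(400,378),interpolation=2)]))
E
```

```text
(no output)
```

View pics/crop1.png

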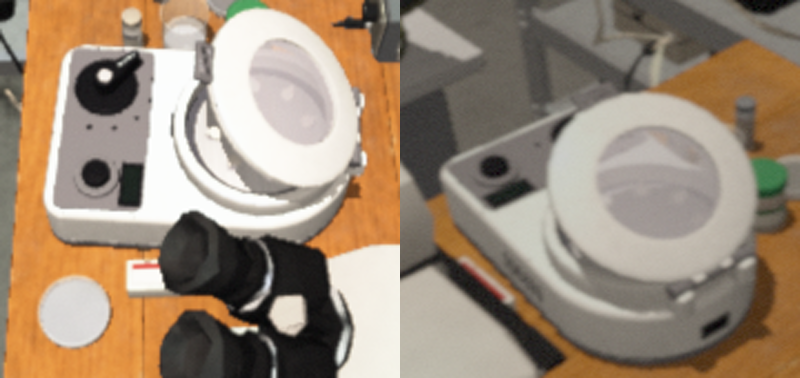

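```bash
cat > h.py <<'E'
from cell import manip
import cv2,numpy as np
from scipy.spatial.transform import Rotation as R
from scipy.optimize import least_squares
def cam(name):
    m=manip.camera_model(name);K=m["intrinsics"]
    if name=="wrist":
        s=manip.read_state();T=np.eye(4);T[:3,:3]=R.from_euler("xyz",s["eef_rot"]).as_matrix();T[:3,3]=s["eef_pos"]
        T=T@m["tool_from_camera"];return K,T[:3,:3],T[:3,3]
    return K,R.from_euler("xyz",m["orientation"]).as_matrix(),m["origin"]
def atz(c,rc,z):
    K,Q,o=c;d=Q@(np.array([1,-1,-1])*np.linalg.solve(K,[rc[1],rc[0],1]));return o+d*(z-o[2])/d[2]
def proj(c,p):
    K,Q,o=c;q=K@((Q.T@(np.asarray(p,float)-o))*[1,-1,-1]);return q[1]/q[2],q[0]/q[2]
def tool(v):
    "world shift -> tool axes, plus tool matrix"
    s=manip.read_state();return R.from_euler("xyz",s["eef_rot"]).as_matrix().T@np.asarray(v,float)
E
python3 - <<'E'
from h import *
c=cam("side")
for n,rc,z in [("button",(248.3,213.7),101),("dial",(204.2,216.8),111),("tip",(196,233),111),("frontleft",(170+50/2.222,170+62/2.222),85),("frontright",(170+212/2.222,170+48/2.222),85)]:
    print(n,atz(c,rc,z).round(0))
c2=cam("scene");
print(atz(c2,(110+166/2.1,140+(494-400)/2.353),101).round(0))
for cc,n in((c,"side"),(c2,"scene")):
    manip.camera(n)
    o=manip.outline_of("lid",n)
    for d in o[:2]:
        ys,xs=np.nonzero(d["pixels"]);print(n,d["score"],d["centre"],xs.min(),xs.max(),ys.min(),ys.max(),len(xs))
        np.save(f"lid_{n}.npy",d["pixels"]) if d is o[0] else 0
s=manip.read_state();print(R.from_euler("xyz",s["eef_rot"]).as_matrix().round(3))
E
```

```text
button [445. -20. 101.]
dial [450.  83. 111.]
tip [486. 103. 111.]
frontleft [404. 129.  85.]
frontright [398. -52.  85.]
[450. -18. 101.]
side 0.62 [212.5, 293.9] 257 332 173 255 4379
scene 0.58 [201.5, 245.1] 202 291 149 246 6628
scene 0.28 [212.8, 233.9] 157 291 149 283 12926
[[ 0.     0.966  0.259]
 [-0.     0.259 -0.966]
 [-1.    -0.     0.   ]]
```

```bash
python3 - <<'E'
from h import *
cs={n:cam(n) for n in("side","scene")}
ext={}
for n in cs:
    k=np.load(f"lid_{n}.npy").astype(np.uint8);k=cv2.morphologyEx(k,cv2.MORPH_OPEN,np.ones((3,3)))
    ys,xs=np.nonzero(k);ext[n]=np.array([f(a*xs+b*ys) for a,b in((1,0),(0,1),(.7,.7),(.7,-.7)) for f in(np.min,np.max)])
hx=157
def pose(p):
    X,Y,yaw,th=p;c,s=np.cos(yaw),np.sin(yaw)
    return lambda q:np.array([X+c*q[0]-s*q[1],Y+s*q[0]+c*q[1],q[2]])
def lidpt(p,u,v,w):
    th=p[3];return pose(p)((hx-u*np.cos(th)-w*np.sin(th)*-1*-1*-1 if 0 else hx-u*np.cos(th)+w*np.sin(th),v,114+u*np.sin(th)+w*np.cos(th)))
pts=[(hx-60+89*np.cos(t),89*np.sin(t),w) for t in np.linspace(0,6.28,60) for w in(-1,15)]
pts+=[(194,v,w) for v in(-20,20) for w in(4,12)]
def res(p):
    r=[]
    for n in cs:
        q=np.array([proj(cs[n],lidpt(p,*k)) for k in pts]);xs,ys=q[:,1],q[:,0]
        r+=list(np.array([f(a*xs+b*ys) for a,b in((1,0),(0,1),(.7,.7),(.7,-.7)) for f in(np.min,np.max)])-ext[n])
    a=pose(p)((-150,0,0));r+=[ (p[2]+.045)*100]
    return np.array(r)
for t in(.5,.9):
    o=least_squares(res,[550,35,-.045,t],x_scale=[10,10,.05,.1],loss="soft_l1");print(o.cost,o.x,res(o.x).round(1))
    p=o.x;print("tab",lidpt(p,186,0,12),"hinge",lidpt(p,0,0,0),"front",pose(p)((-150,0,85)))
E
```

```text
11.345312858279852 [ 5.42558522e+02  2.98487191e+01 -4.26283511e-02  5.61836107e-01] [-0.1  0.7 -0.7  0.5  0.9  0.6 -1.3  1.  -2.1  0.5  0.1 -3.2  0.8 -5.3
  0.2  1.4  0.2]
tab [548.53820003  29.59366076 223.24515765] hinge [699.4158956   23.15809473 114.        ] front [392.69478992  36.24103533  85.        ]
11.345312858280153 [ 5.42558522e+02  2.98487181e+01 -4.26283437e-02  5.61836114e-01] [-0.1  0.7 -0.7  0.5  0.9  0.6 -1.3  1.  -2.1  0.5  0.1 -3.2  0.8 -5.3
  0.2  1.4  0.2]
tab [548.53820027  29.59365979 223.24515866] hinge [699.41589515  23.1580949  114.        ] front [392.69478939  36.24103324  85.        ]
```

```bash
python3 - <<'E'
from h import *
c=cam("side");c2=cam("scene")
print("tab px side",proj(c,(548,30,223)))
for n,rc in (("eyeL top",(170+250/2.222,170+160/2.222)),("eyeR",(543/.78-384,190/.78)),("microscope left low",(384/.78*0+(560-300)/.78,195/.78)),("rightEdge",(530-300)/.78 and ((530-300)/.78,350/.78))):
    print(n,[atz(c,rc,z).round(0).tolist() for z in(150,250,350)])
# scene: eyepieces ~ (130,10)-(40,75..150) in small pic
for rc in ((125/.78,15/.78),(92/.78,45/.78),(140/.78,50/.78),(200/.78,110/.78)):
    print([atz(c2,rc,z).round(0).tolist() for z in(150,250,350)])
print(manip.grip_depth)
print([ (proj(c,(500,-60,z))) for z in (0,300)])
E
```

```text
tab px side (np.float64(198.95854733216913), np.float64(262.41165751063863))
eyeL top [[506.0, -116.0, 150.0], [507.0, -153.0, 250.0], [508.0, -190.0, 350.0]]
eyeR [[508.0, -175.0, 150.0], [509.0, -205.0, 250.0], [510.0, -236.0, 350.0]]
microscope left low [[520.0, -215.0, 150.0], [519.0, -241.0, 250.0], [519.0, -267.0, 350.0]]
rightEdge [[907.0, -148.0, 150.0], [863.0, -182.0, 250.0], [820.0, -215.0, 350.0]]
[[183.0, -246.0, 150.0], [330.0, -265.0, 250.0], [476.0, -285.0, 350.0]]
[[87.0, -114.0, 150.0], [249.0, -155.0, 250.0], [411.0, -196.0, 350.0]]
[[309.0, -202.0, 150.0], [436.0, -229.0, 250.0], [562.0, -256.0, 350.0]]
[[591.0, -193.0, 150.0], [672.0, -221.0, 250.0], [754.0, -249.0, 350.0]]
18.8
[(np.float64(282.327977058322), np.float64(240.36974220920817)), (np.float64(221.84434285263333), np.float64(237.3712158581029))]
```

step_arm(commands=[-0.06, 0, 0, 0, 0, 0, 0, -0.05, 0.01, -0.015, 0, 0, 0, 0, 0, 0.033, -0.045, 0, 0, 0, 0, 0, 0.033, -0.045, 0, 0, 0, 0, 0, 0.033, -0.045, 0, 0, 0, 0])

```text
clock: 1.42
eef_pos: [209.1, -356.5, 315.5]
eef_rot: [0.399, 1.57, -0.91]
wrist_force: [0.4, -0.5, -0.1]
finger_gap: 47.2
```

step_arm(commands=[0, 0.033, -0.045, 0, 0, 0, 0, 0, 0.033, -0.045, 0, 0, 0, 0, 0, 0.033, -0.045, 0, 0, 0, 0, 0, 0.033, -0.045, 0, 0, 0, 0, 0, 0.033, -0.045, 0, 0, 0, 0])

```text
clock: 2.05
eef_pos: [310.1, -96.4, 315.8]
eef_rot: [0.884, 1.57, -0.425]
wrist_force: [1.1, -0.0, -0.5]
finger_gap: 0.7
```

step_arm(commands=[0, 0.045, -0.033, 0, 0, 0, 0, 0, 0.045, -0.033, 0, 0, 0, 0, 0, 0.02, -0.012, 8.7, 0, 0, 0, 0, 0, 0, 8.7, 0, 0, 0, 0, 0, 0, 0, 0, 0, 0])

```text
clock: 2.68
eef_pos: [396.0, 5.9, 315.4]
eef_rot: [-1.679, 1.571, 2.993]
wrist_force: [-0.1, 0.2, -0.4]
finger_gap: 0.6
```

```bash
python3 - <<'E'
from h import *
s=manip.read_state();print(s["eef_pos"].round(1),R.from_euler("xyz",s["eef_rot"]).as_matrix().round(3).tolist(),s["qd"].round(3),s["clock"])
c=cam("wrist");im=manip.camera("wrist");cv2.imwrite("pics/w1.png",im[:,:,::-1])
for t,z in(("dial_axis",111),("dial_pointer",103),("start_button_top",101),("lid_tab",223),("lid_hinge",114)):
    for d in manip.find_in(t,"wrist")[:2]: print(t,np.round(d["centre"],1),round(d["score"],2),atz(c,d["centre"],z).round(1))
for p in((450,83,111),(445,-20,101),(548,30,223)):print(np.round(proj(c,p),1))
E
```

```text
[396.    5.9 315.4] [[-0.0, 0.999, -0.04], [0.0, -0.04, -0.999], [-1.0, -0.0, -0.0]] [-0.013 -0.009  0.003 -0.001  0.001 -0.086] 2.675
dial_axis [ 81.6 219. ] 0.78 [491.9  37.  111. ]
dial_pointer [119.8 181.4] 0.79 [453.9  81.9 103. ]
start_button_top [127.6 265.7] 0.61 [441.4 -11.  101. ]
start_button_top [122.2 183. ] 0.42 [451.1  80.8 101. ]
lid_tab [  1.  202.7] 0.94 [541.6  35.1 223. ]
lid_tab [ 65.4 325.5] 0.18 [495.6 -51.6 223. ]
lid_hinge [ 76.4 217.4] 0.68 [497.   38.1 114. ]
[124.  179.3]
[124.  273.7]
[ -9.7 209.2]
```

View pics/w1.png

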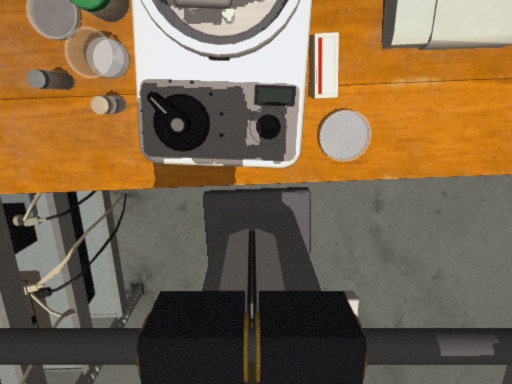

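```bash
python3 - <<'E'
from h import *
im=cv2.imread("pics/w1.png");cv2.imwrite("pics/w1c.png",cv2.resize(im[70:170,130:310],None,fx=4.4,fy=4.4,interpolation=2))
c=cam("wrist")
for rc,z in(((124.5,178),111),((95,152),111),((125.5,268),101),((162,140),85),((165,298),85)):print(atz(c,rc,z).round(1))
E
```

```text
[449.5  84.1 111. ]
[481.4 108.6 111. ]
[443.6 -14.  101. ]
[405.6 139.4  85. ]
[394.1 -49.3  85. ]
```

View pics/w1c.png

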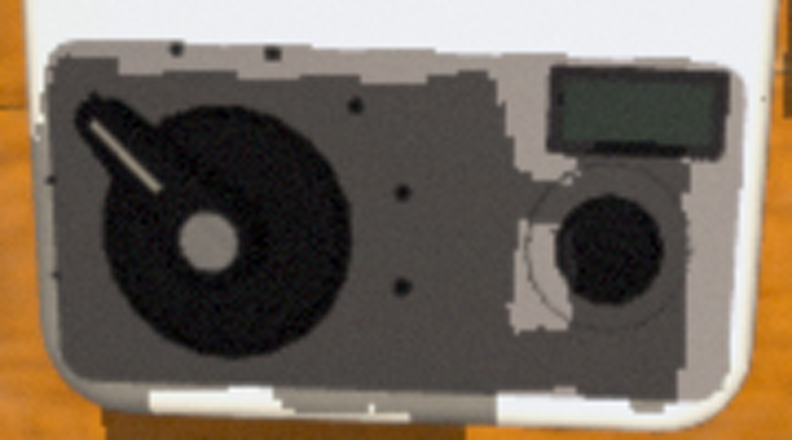

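```bash
python3 - <<'E'
from h import *
c=cam("wrist")
f=lambda x,y,z:atz(c,(70+y/4.4,130+x/4.4),z)
D=[f(x,y,85)[:2] for x,y in((56,275),(51,180),(177,48),(273,52),(356,105),(402,192),(402,287))]
D=np.array(D);A=np.c_[2*D,np.ones(len(D))];s=np.linalg.lstsq(A,(D**2).sum(1),rcond=None)[0];print("dial axis from dots",s[:2],np.sqrt(s[2]+s[0]**2+s[1]**2))
print(np.degrees(np.arctan2(D[:,1]-s[1],D[:,0]-s[0])).round(1))
h=f(208,242,111);print("hub",h)
a,b=f(92,122,111),f(160,188,111);print(a,b,np.degrees(np.arctan2(*(a-b)[[1,0]])),np.degrees(np.arctan2(a[1]-s[1],a[0]-s[0])))
print("btn",f(612,248,101))
E
```

```text
dial axis from dots [449.19150552  85.00410836] 47.49371177957252
[ 100.9   70.9   10.3  -19.5  -49.4  -79.4 -109.5]
hub [449.01666373  84.94235629 111.        ]
[478.63293635 110.10858731 111.        ] [462.4568648   95.37245075 111.        ] 42.333008279680776 40.45396933496634
btn [442.56098669 -15.21168495 101.        ]
```

step_arm(commands=[0, 0.052, -0.011, 0, 0, 0, 0, 0, 0.052, -0.011, 0, 0, 0, 0, 0.015, 0.055, -0.01, 0, 0, 0, 0, 0.03, 0, 0, 0, 0, 0, 0, 0.02, 0, 0, 0, 0, 0, 0])

```text
clock: 3.6
eef_pos: [556.2, 30.9, 248.3]
eef_rot: [-1.534, 1.568, 3.138]
wrist_force: [0.8, -1.2, 0.7]
finger_gap: 0.7
```

```bash
python3 - <<'E'
from h import *
im=manip.camera("side");cv2.imwrite("pics/s1.png",cv2.resize(im[150:300,180:380,::-1],None,fx=3,fy=3))
print(manip.read_state()["eef_pos"])
E
```

```text
[555.42111376  30.86923147 246.30078386]
```

View pics/s1.png

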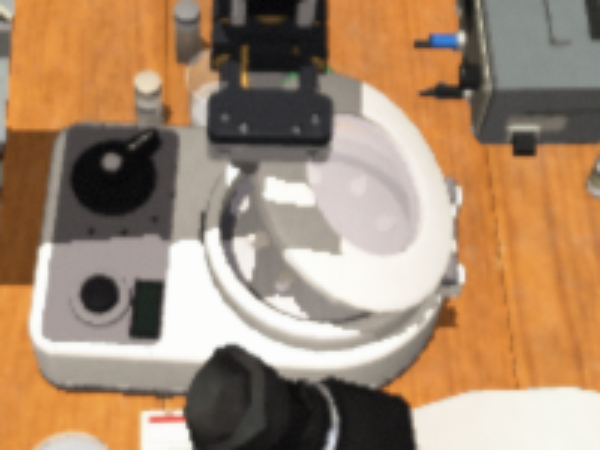

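step_arm(commands=[0.012, 0, 0, 0, 0, 0, 0, 0.01, 0, 0, 0, 0, 0, 0, 0.006, -0.003, 0, 0, 0, 0, 0, 0.006, -0.004, 0, 0, 0, 0, 0, 0, 0, 0, 0, 0, 0, 0])

```text
clock: 4.28
eef_pos: [548.9, 31.3, 216.4]
eef_rot: [-1.595, 1.571, 3.076]
wrist_force: [-0.4, 0.2, 0.5]
finger_gap: 0.2
```

step_arm(commands=[0.01, -0.005, 0, 0, 0, 0, 0, 0.01, -0.004, 0, 0, 0, 0, 0, 0.01, -0.004, 0, 0, 0, 0, 0, 0.01, -0.003, 0, 0, 0, 0, 0, 0.008, -0.003, 0, 0, 0, 0, 0])

```text
clock: 4.9
eef_pos: [530.0, 32.1, 167.7]
eef_rot: [-1.661, 1.571, 3.009]
wrist_force: [1.6, 0.8, 0.8]
finger_gap: 0.4
```

```bash
python3 - <<'E'
from h import *
im=manip.camera("side");a=im[150:300,180:380,::-1]
manip.find_in("lid_tab","side")
im=manip.camera("scene");b=im[110:260,140:340,::-1]
cv2.imwrite("pics/s2.png",np.hstack([cv2.resize(a,None,fx=2,fy=2),cv2.resize(b,None,fx=2,fy=2)]))
s=manip.read_state();print(s["eef_pos"],s["wrist_force"])
E
```

```text
[530.03390723  32.09308544 168.07888792] [0.11951679 0.22421824 0.28300393]
```

View pics/s2.png

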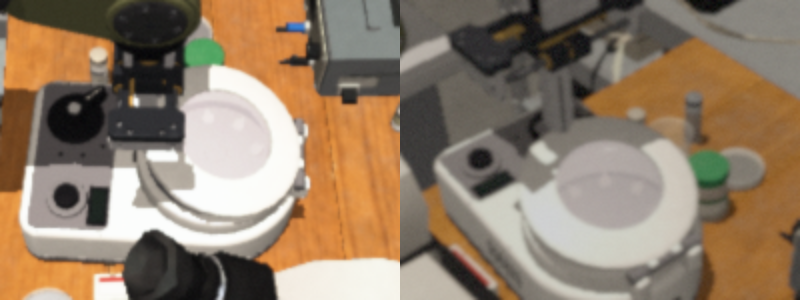

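step_arm(commands=[0.01, -0.002, 0, 0, 0, 0, 0, 0.01, -0.003, 0, 0, 0, 0, 0, 0.009, -0.002, 0, 0, 0, 0, 0, 0.006, -0.001, 0, 0, 0, 0, 0, 0, 0, 0, 0, 0, 0, 0])

```text
clock: 5.68
eef_pos: [522.0, 32.4, 133.0]
eef_rot: [-1.511, 1.57, -3.123]
wrist_force: [-0.1, -0.9, 0.4]
finger_gap: 0.5
```

step_arm(commands=[0.003, 0, 0, 0, 0, 0, 0, 0.002, 0, 0, 0, 0, 0, 0, 0.002, 0, 0, 0, 0, 0, 0, 0, 0, 0, 0, 0, 0, 0])

```text
clock: 6.18
eef_pos: [522.2, 32.4, 126.3]
eef_rot: [-1.59, 1.571, 3.081]
wrist_force: [-0.6, -0.1, 0.5]
finger_gap: 0.2
```

step_arm(commands=[0.002, 0, 0, 0, 0, 0, 0, 0.002, 0, 0, 0, 0, 0, 0, 0, 0, 0, 0, 0, 0, 0])

```text
clock: 6.55
eef_pos: [522.7, 32.5, 124.5]
eef_rot: [1.584, 1.569, -0.029]
wrist_force: [-10.2, -0.7, 22.7]
finger_gap: 0.5
```

step_arm(commands=[-0.035, 0, 0, 0, 0, 0, 0, -0.03, 0, 0, 0, 0, 0, 0, 0, -0.034, -0.05, 0, 0, 0, 0, 0, -0.034, -0.05, 0, 0, 0, 0, 0, 0, 0, 0, 0, 0, 0])

```text
clock: 7.18
eef_pos: [457.1, 137.6, 187.8]
eef_rot: [2.228, 1.57, 0.62]
wrist_force: [-0.6, 0.2, 0.5]
finger_gap: 0.3
```

```bash
python3 - <<'E'
from h import *
s=manip.read_state();print(s["eef_pos"],s["wrist_force"])
im=manip.camera("side");a=im[160:300,190:340,::-1]
im=manip.camera("wrist");b=im[:,:,::-1]
cv2.imwrite("pics/s3.png",np.hstack([cv2.resize(a,(412,384)),b[:,100:488]]))
E
```

```text
[457.09229261 137.60596081 187.75175709] [-0.58348466  0.16351017  0.47201114]
```

View pics/s3.png

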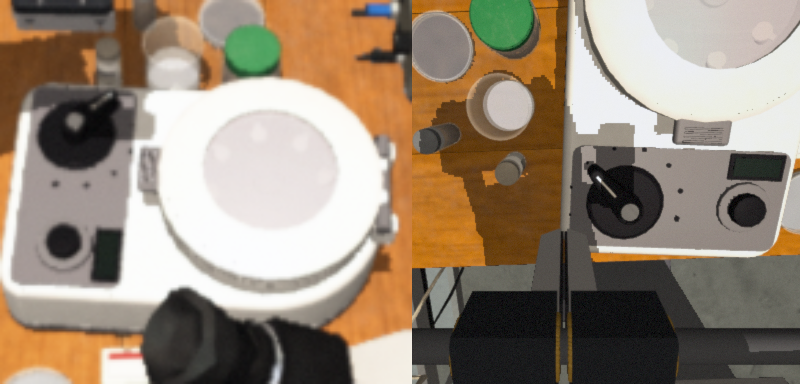

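step_arm(commands=[0.045, 0, 0, 0, 0, 0, 0, 0.035, 0, 0, 0, 0, 0, 0, 0.0095, 0, 0, 0, 0, 0, 0, 0, 0, 0, 0, 0, 0, 0])

```text
clock: 7.78
eef_pos: [459.0, 134.7, 98.3]
eef_rot: [-1.178, 1.571, -2.792]
wrist_force: [0.1, 0.0, 1.0]
finger_gap: 0.4
```

step_arm(commands=[0, 0.005, 0.0085, 0, 0, 0, 0, 0, 0.006, 0.005, 0, 0, 0, 0, 0, 0.006, 0.005, 0, 0, 0, 0, 0, 0, 0, 0, 0, 0, 0])

```text
clock: 8.28
eef_pos: [475.3, 115.5, 98.1]
eef_rot: [1.514, 1.57, -0.1]
wrist_force: [-0.0, -0.5, -0.2]
finger_gap: 0.4
```

step_arm(commands=[0, 0.005, 0.0055, 0, 0, 0, 0, 0, 0.005, 0.0055, 0, 0, 0, 0, 0, 0.0035, 0.006, 0, 0, 0, 0, 0, 0.003, 0.006, 0, 0, 0, 0, 0, 0, 0, 0, 0, 0, 0])

```text
clock: 8.9
eef_pos: [490.5, 91.9, 98.0]
eef_rot: [1.671, 1.57, 0.057]
wrist_force: [0.8, -0.3, -0.1]
finger_gap: 0.6
```

```bash
python3 - <<'E'
from h import *
s=manip.read_state();print(s["eef_pos"],s["wrist_force"])
im=manip.camera("side");a=im[160:300,190:340,::-1]
im=manip.camera("wrist");b=im[:,:,::-1]
cv2.imwrite("pics/s4.png",np.hstack([cv2.resize(a,(412,384)),b[:,100:488]]))
E
```

```text
[490.52150391  91.90429273  97.99942777] [ 0.77304471 -0.25635362 -0.05118168]
```

View pics/s4.png

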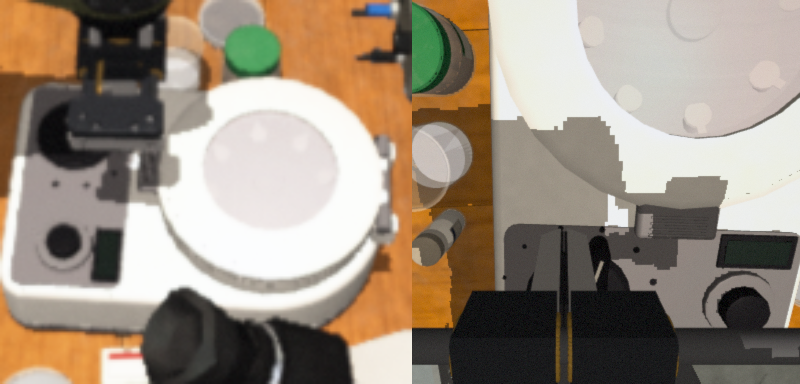

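step_arm(commands=[0, -0.0005, 0.006, 0, 0, 0, 0, 0, -0.0005, 0.0062, 0, 0, 0, 0, 0, -0.003, 0.004, 0, 0, 0, 0, 0, -0.003, 0.004, 0, 0, 0, 0, 0, 0, 0, 0, 0, 0, 0])

```text
clock: 9.62
eef_pos: [482.3, 72.2, 98.0]
eef_rot: [1.373, 1.571, -0.24]
wrist_force: [0.7, 0.9, -0.4]
finger_gap: 0.5
```

step_arm(commands=[0, -0.0022, 0.0021, 0, 0, 0, 0, 0, -0.0022, 0.0021, 0, 0, 0, 0, 0, 0, 0, 0, 0, 0, 0])

```text
clock: 10.0
eef_pos: [477.5, 68.3, 97.9]
eef_rot: [-1.126, 1.57, -2.739]
wrist_force: [0.6, -0.3, -0.1]
finger_gap: 0.4
```

```bash
python3 - <<'E'
from h import *
s=manip.read_state();print(s["eef_pos"],s["wrist_force"])
c=cam("wrist");im=manip.camera("wrist");b=im[:,:,::-1]
for p in((449,85,111),(449+45*np.cos(np.radians(-79.5)),85+45*np.sin(np.radians(-79.5)),111),(449+45*np.cos(np.radians(-62)),85+45*np.sin(np.radians(-62)),111)):print(np.round(proj(c,p)[::-1],0))
cv2.imwrite("pics/s5.png",cv2.resize(b[184:384,200:456],None,fx=2.5,fy=2.5))
E
```

```text
[477.53475155  68.25862026  97.91978263] [ 0.64585692 -0.31168712 -0.08019337]
[225. 305.]
[306. 289.]
[298. 267.]
```

View pics/s5.png

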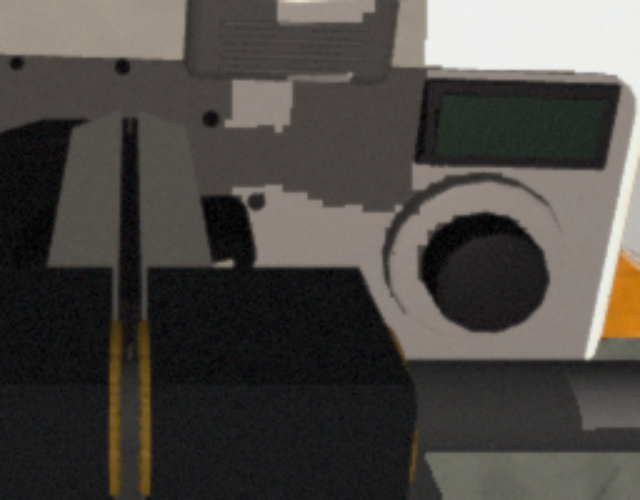

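step_arm(commands=[0, -0.002, 0.002, 0, 0, 0, 0, 0, -0.002, 0.0015, 0, 0, 0, 0, 0, 0, 0, 0, 0, 0, 0])

```text
clock: 10.42
eef_pos: [473.5, 65.0, 98.0]
eef_rot: [-1.674, 1.571, 2.996]
wrist_force: [-0.4, -1.0, -0.7]
finger_gap: 0.6
```

step_arm(commands=[0, 0.008, -0.008, 0, 0, 0, 0, -0.03, 0, 0, 0, 0, 0, 0, -0.05, 0, 0, 0, 0, 0, 0, -0.01, -0.03, 0, 0, 0, 0, 0, 0, 0, 0, 0, 0, 0, 0])

```text
clock: 11.05
eef_pos: [451.9, 74.5, 189.0]
eef_rot: [1.722, 1.569, 0.11]
wrist_force: [0.6, 0.3, 0.3]
finger_gap: 0.3
```

```bash
python3 - <<'E'
from h import *
s=manip.read_state();print(s["eef_pos"],s["wrist_force"])
c=cam("wrist");im=manip.camera("wrist");b=im[:,:,::-1]
for a in(None,-49.5,-79.5,-109.5):
    p=(449,85,111) if a is None else (449+45*np.cos(np.radians(a)),85+45*np.sin(np.radians(a)),111)
    q=np.array(proj(c,p)[::-1]);print(a,q.round(0),((q-[150,130])*2).round(0))
print("btn",atz(c,manip.find_in("start_button_top","wrist")[0]["centre"],101))
cv2.imwrite("pics/s6.png",cv2.resize(b[130:330,150:450],None,fx=2,fy=2))
E
```

```text
[451.94202006  74.54135094 189.04225817] [0.55223016 0.29441836 0.26598272]
None [239. 208.] [179. 156.]
-49.5 [283. 169.] [266.  79.]
-79.5 [296. 196.] [293. 131.]
-109.5 [294. 224.] [288. 188.]
btn [444.69570222 -11.39401427 101.        ]
```

View pics/s6.png

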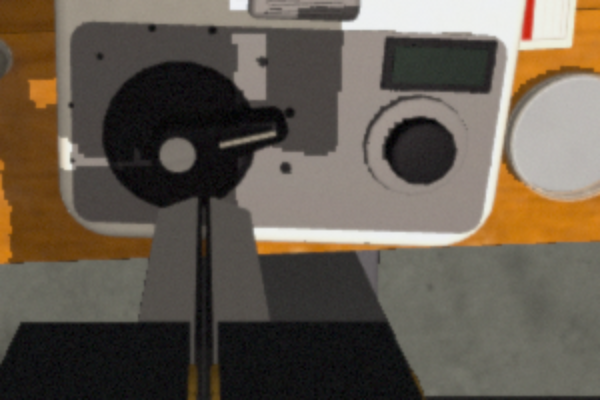

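step_arm(commands=[0, -0.0025, 0.045, 0, 0, 0, 0, 0, -0.0025, 0.0437, 0, 0, 0, 0, 0.05, 0, 0, 0, 0, 0, 0, 0.025, 0, 0, 0, 0, 0, 0, 0, 0, 0, 0, 0, 0, 0])

```text
clock: 11.78
eef_pos: [442.8, -14.4, 111.2]
eef_rot: [-1.643, 1.567, 3.027]
wrist_force: [0.1, -0.1, 0.3]
finger_gap: 0.5
```

```bash
python3 - <<'E'
from h import *
s=manip.read_state();print(s["eef_pos"],s["wrist_force"])
im=manip.camera("side");a=im[190:280,190:290,::-1]
im=manip.camera("wrist");b=im[200:384,180:350,::-1]
cv2.imwrite("pics/s7.png",np.hstack([cv2.resize(a,(400,360)),cv2.resize(b,(333,360))]))
E
```

```text
[442.82231278 -14.38297062 111.19453144] [ 0.10124195 -0.11609191  0.32258994]
```

View pics/s7.png

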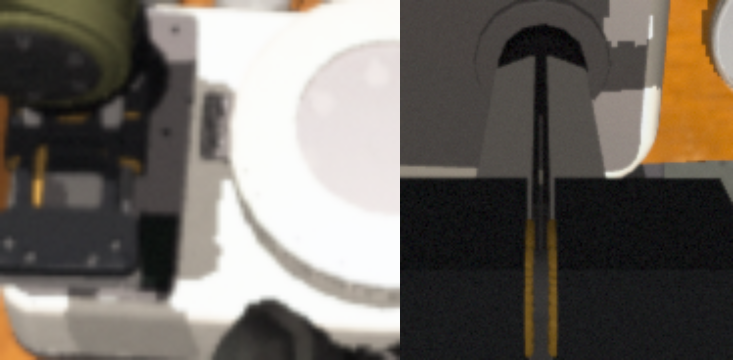

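step_arm(commands=[0.008, 0, 0, 0, 0, 0, 0, 0.004, 0, 0, 0, 0, 0, 0, 0.003, 0, 0, 0, 0, 0, 0, 0, 0, 0, 0, 0, 0, 0])

```text
clock: 12.38
eef_pos: [443.5, -14.4, 98.1]
eef_rot: [1.706, 1.57, 0.093]
wrist_force: [-0.3, 1.8, 3.5]
finger_gap: 0.2
```

step_arm(commands=[0.002, 0, 0, 0, 0, 0, 0, 0.002, 0, 0, 0, 0, 0, 0, 0, 0, 0, 0, 0, 0, 0])

```text
clock: 12.75
eef_pos: [443.7, -14.4, 95.0]
eef_rot: [1.602, 1.57, -0.011]
wrist_force: [-5.8, 1.1, 17.4]
finger_gap: 0.3
```

step_arm(commands=[-0.01, 0, 0, 0, 0, 0, 0, -0.04, 0, 0, 0, 0, 0, 0, -0.05, 0, 0, 0, 0, 0, 0, -0.04, -0.02, 0, 0, 0, 0, 0, 0, 0, 0, 0, 0, 0, 0])

```text
clock: 13.38
eef_pos: [423.6, -13.7, 236.4]
eef_rot: [1.463, 1.566, -0.15]
wrist_force: [0.6, -0.6, -0.3]
finger_gap: 0.6
```

```bash
python3 - <<'E'
from h import *
s=manip.read_state();print(s["eef_pos"],s["wrist_force"])
im=manip.camera("side");a=im[160:320,180:340,::-1]
im=manip.camera("wrist");b=im[60:250,100:400,::-1]
cv2.imwrite("pics/s8.png",np.hstack([cv2.resize(a,(380,380)),cv2.resize(b,(420,380))[:,:420]]))
E
```

```text
[423.60088491 -13.69044684 236.3991163 ] [ 0.62853206 -0.6057844  -0.30800381]
```

View pics/s8.png

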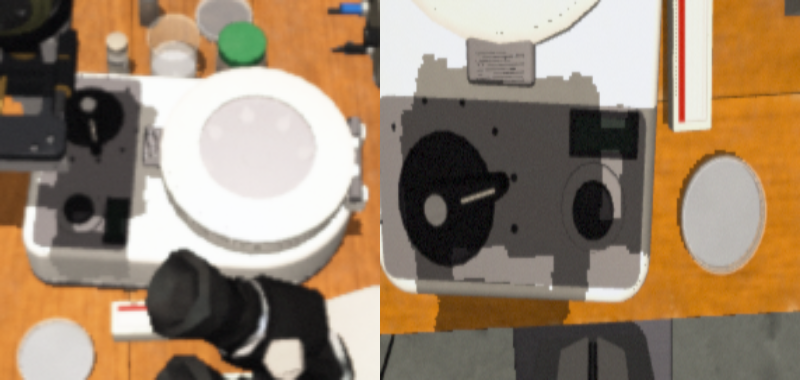

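The picture shows the lid shut and the pointer at the stop-6 dot, tip about (505,183). The button is up, glassware is undisturbed and the arm is clear.

```bash
python3 -c "
from cell import manip
print(manip.sign_off())"
```

```text
the job is handed in; nothing more can be done
None
```

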